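# Pin the gluing jig shut and keep squeezing it

## Robot

A 7-joint arm with a two-finger parallel gripper is mounted at the origin on the work surface. World frame = base frame: x ahead of the robot, y to its left, z up, the work surface at z = 0. Lengths are in m, angles in rad, forces in N, time in s.
With the tool pointing down it reaches from about 0.35 to 0.9 m from the base axis. Payload 7.2 kg.
Tool frame: the origin (TCP) lies on the mounting face of the last link; the fingertips stand 173 mm ahead of it and the grasp point (between the pads) lies 155 mm ahead of it (env.grip_depth is the distance from the TCP to the grasp point, in m); z points along the fingers, y is the line along which they close (so a half turn about z gives the same grasp; the last joint's range is limited). The gripper opens to 85 mm and grips with 20 to 120 N. Pads are 22 mm wide; open, the fingers measure 114 mm over their backs; the gripper's body (76 mm by 85 mm) begins 54 mm behind the grasp point. The pads swing forward as they close: fully open they stand 13 mm farther back than shut.
Start: joints at [-0.068, 0.411, -0.013, 1.596, 0.006, 1.134, -0.082], TCP at [0.625, -0, 0.405] pointing down, gripper open.
Joint ranges: [-2.95, 2.95], [-0.29, 1.99], [-1.47, 1.44], [0.14, 2.54], [-1.03, 4.17], [0.13, 1.85], [-2.86, 2.86]. Speed limits (rad/s): [2.39, 2.39, 3.01, 3.01, 3.14, 3.14, 3.14].

## Interface

Orientations are given as a unit quaternion [w, x, y, z].
In Python, from workcell import env gives the robot as it stands. The module is installed in compiled form; this text tells all that it offers.
- The arm moves only by the tool move_arm, never from a script. Its argument "plan" is a list of rows, each a list of 3 entries, a list of its own where there are three numbers: the shift along the tool's x, y, z in units of 100 mm (1.0 is 100 mm), then the turn, a rotation vector about the tool's x, y, z in units of pi/2 rad (1.0 is pi/2 rad), then the closure, from -1 (fully open) to 1 (shut). A call has 1 to 8 rows; each row is the pose to reach, as a shift and turn from the pose commanded when the call began, along the tool's axes at that moment; what a row does not reach only later rows make up. A row lasts 1/8 s, in which the tool goes at most 62.5 mm and 10.7 degrees, less where a joint would pass 70% of its speed; a pose out of reach is approached as far as the arm can. A call with a number of a shift or a turn outside -1 to 1 is refused whole. A call with a gripper value outside its range is refused whole. The fingers move at their own pace and stop on an object; the grip force is fixed at half the most. Time passes only in rows, so rows that repeat a pose let the fingers close. It gives the time, the measured TCP pose, the force, the opening and the grip force at its end, in the units of the state.
- env.get_obs(): the state, without advancing time (a new reading comes with each control period).
- env.read_camera(name): name is "scene" or "side" or "wrist"; returns (picture, depth): 420x560x3 uint8, red, green, blue; 420x560 float32, m along the optical axis (not along the pixel's ray), 0 where there is no reading.
- env.calibration(name): a dict with "mtx" (3x3 intrinsics, pixels), "dist" ([k1, k2, p1, p2, k3] as OpenCV has them; the pictures are not rectified), "camera_from_world" (4x4, takes a point from world to camera coordinates); the wrist camera has in their place "mount" (4x4, takes a point from camera to tool coordinates, whose origin is the TCP and whose axes are the flange's). Camera axes: x right, y down, z forward; pixel columns grow to the right and rows downward; lengths in m; the calibration is good to about 2 mm. A picture is of the moment at which its call begins: read the wrist's pose just before it. calibration takes no time and is no camera call.
- env.finish_job(): hands the job in; it is judged then, once.
Trained networks look in the newest picture that a camera, given by its name, has taken for a name from the list of things; names that differ only in an ending like _2 or _b are one class to them, and where a whole thing is asked for, a point or a joint stands for the part that bears it (a point fixed in the world has none). Each returns a list of dicts, best first, with "confidence" (0 to 1); they miss things now and then, are a little off and sometimes report something else, mostly with a low value. They report only what shows in the picture. A call takes as long as a camera call.
- env.look_for(camera, label): "extent" ([centre column, centre row, width, height] in pixels, round what is visible of it).
- env.outline_of(camera, label): "region" (420x560 bool, what is visible of it) and "extent" ([centre column, centre row, width, height] in pixels, round what is visible of it).
The state is a dict: "t": time; "q": joint angles; "qvel": joint speeds; "effort": joint torques, N m; "tcp_pos": TCP position; "orientation": TCP orientation; "wrist_force": force on the tool from outside, world axes, zero at the start; "wrist_torque": the same for the moment, N m; "grip_width": finger opening in m; "grip_force": force on a finger pad.
Only numpy, scipy, OpenCV 4.12 (cv2) and the standard library are available. Lean on these libraries where they do the work, as an engineer would, in place of code of your own. Each camera call takes 0.05 s, during which the arm holds its last target. There are 200 camera calls.

## Task

The hinged wooden jig on the bench holds a two-piece guitar bridge blank that is being glued: swing its loose half fully shut against the blank, then push the long pin with the red head down through the two aligned metal lugs until its head sits on the upper lug. Then let go of the pin, squeeze the two wooden halves together firmly between the gripper's fingers, and finish like that, still squeezing, with the pin in place. Leave the short black-headed pin and everything else on the bench where it is.

Things in the scene. Friction and masses are not known exactly. Their poses are not given: they have to be found in the camera images.
- jig: Clamshell gluing jig, fixed to the bench. Grey base plate 250 x 100 x 12 mm; origin under its centre, x from hinge end (-90 mm) to lug end (+90), y from swinging to fixed half, z up. The blank (135 mm long, y = -7 to 7, top at z = 66 mm) is fast to the fixed half between the halves. Shut, the jig is 54 mm wide over the outer faces of the halves (y = -27 to 27 mm).
- fixed_half (a point): The half that does not move. The point is the centre of the top of its wood; in the frame of the jig: brown wooden jaw (jig_c0) x = -90 to 72, y = 7 to 27, z = 12 to 62 mm, with an aluminium lug at its end: x = 72 to 108, y = -17 to 27, z = 12 to 38 mm, with a vertical hole 12 mm wide down to the base plate.
- swing_half (a point): The half that swings about an upright axis at jig x = -90, y = -17 mm. The point is on that axis at bench level; in its frame (x along the jaw, z up) the brown wood (swing_c0) is x = 22 to 162, y = -10 to 10, z = 14 to 62 mm; inner face +y, outer face (to push on) y = -10 mm. At its end an aluminium lug: x = 162 to 198, y = -10 to 34, z = 40 to 56 mm, with a vertical hole 12 mm wide right through.
- swing (a joint): Angle of the swinging half in rad: 0 = fully shut (a stop: its inner face against the blank), growing as it opens, up to 1.0; it opens towards the jig's -y, turning clockwise seen from above. A stiff hinge: it stays where it is left, and needs about 1.5 N at the end of the wood to move.
- upper_hole (a point): Centre of the mouth of the hole in the swinging half's lug, on its top face (56 mm above the bench). When the jig is shut it lies straight above lower_hole.
- lower_hole (a point): Centre of the mouth of the hole in the fixed half's lug, on its top face (38 mm above the bench), x = 90, y = 0 in the frame of the jig. The hole goes on 26 mm down to the base plate.
- squeeze_point (a point): Fixed point midway between the two closed halves, at the height of their top (62 mm above the bench), x = -10, y = 0 in the frame of the jig: a good place to squeeze, the fingers closing along the jig's y.
- pin: The long pin: loose, steel shank 10 mm in diameter, 40 mm long, foot tapered to 6 mm over 3 mm; round red head 22 mm in diameter, 40 to 66 mm above the foot; about 50 g. Origin at the foot, z up along it. Starts upright in a hole of the pin block, head resting on the block (foot 10 mm above the bench). Pushed home in the shut jig the foot is 16 mm above the bench, the head on the upper lug.
- short_pin: Bystander: a short pin with a black head (same head, shank 15 mm: too short for the jig) in the other hole of the pin block. Origin at the foot of the shank. Leave it alone.
- pin_block: Fixed brown wooden block 60 x 120 x 50 mm high, origin at the centre of its underside; two holes 12 mm wide and 46 mm deep at y = -30 and +30 mm hold the two pins, either way round.
- glue_bottle: Bystander: white glue bottle with an orange cap, 52 mm in diameter, 120 mm high, origin under its centre.
- fret_tin: Bystander: blue round tin, 68 mm in diameter, 55 mm high, origin under its centre.
- screwdriver: Bystander: screwdriver with a blue handle, 200 mm long, lying along its x; origin at the middle, at bench level.
- hammer: Bystander: hammer with a wooden handle, 260 mm long, lying along its x; origin at the middle, at bench level.
- file: Bystander: flat steel file with a wooden handle, 280 mm long, lying along its x; origin near the middle, at bench level.
- offcut: Bystander: dark wooden offcut 140 x 50 x 22 mm, lying flat; origin under its centre.

How it is judged:
By the outcome, as a careful person would: the job done as asked, in the order asked, and still so for the second after the job is handed in, while the arm keeps its last pose, push and grip.
It also fails if it takes over 59 s, if anything falls off the work surface, if the arm or the gripper's body presses on something with over 40 N, if the wrist force passes 120 N, or if a joint passes its speed limit or range.

## Working session

There is one attempt and no reset: what is moved stays moved. The work goes in short steps, Python scripts to look and compute and a tool call to move; the robot and the scene stay as the last step left them, time stands still between calls to the robot, and variables do not carry over. Pictures are saved under pics/ and viewed, at most 10 in all, crops included, and the job is handed in when it is done.

Besides the shell and the picture viewer there is one more tool, called after ">>>" as name([rows], argument=value, ...), one row to a line, values as JSON. move_arm: Moves the arm, as the interface text tells. Its arguments: {"type":"object","properties":{"plan":{"type":"array","items":{"type":"array"}}},"required":["plan"]}

```bash
mkdir -p pics; cat > h.py <<'E'
import numpy as np, cv2, json
from workcell import env
from scipy.spatial.transform import Rotation as R
def T_tool():
    o=env.get_obs(); w,x,y,z=o["orientation"]; T=np.eye(4)
    T[:3,:3]=R.from_quat([x,y,z,w]).as_matrix(); T[:3,3]=o["tcp_pos"]; return T
def wfc(name):
    c=env.calibration(name)
    return T_tool()@np.array(c["mount"]) if name=="wrist" else np.linalg.inv(np.array(c["camera_from_world"]))
def cloud(name,depth,W):
    c=env.calibration(name); h,w=depth.shape
    uv=np.stack(np.meshgrid(np.arange(w),np.arange(h)),-1).reshape(-1,1,2).astype(float)
    n=cv2.undistortPoints(uv,np.array(c["mtx"],float),np.array(c["dist"],float)).reshape(h,w,2)
    P=np.concatenate([n*depth[...,None],depth[...,None]],-1)
    P=P@W[:3,:3].T+W[:3,3]; P[depth==0]=np.nan; return P
def shot(name):
    W=wfc(name); im,d=env.read_camera(name); return im,cloud(name,d,W)
E
cat > a.py <<'E'
from h import *
S={}
for cam in ["scene","side","wrist"]:
    im,P=shot(cam); np.savez(f"{cam}.npz",im=im,P=P)
    S[cam]=im
    for l in ["jig","swing_half","fixed_half","pin","short_pin","pin_block"]:
        for r in env.outline_of(cam,l)[:2]:
            p=P[r["region"]]; p=p[~np.isnan(p[:,0])]
            print(cam,l,round(r["confidence"],2),np.round(r["extent"]),np.round(np.median(p,0),3) if len(p) else None, np.round(np.percentile(p,98,axis=0),3) if len(p) else None)
cv2.imwrite("pics/a.png",cv2.resize(np.vstack([np.hstack([S["scene"],S["side"]]),np.hstack([S["wrist"],S["wrist"]*0])])[...,::-1],(800,600)))
print(env.get_obs())
E
python3 a.py
```

```text
scene jig 0.92 [248. 209.  72.  65.] [ 0.623 -0.078  0.034] [ 0.71  -0.004  0.066]
scene swing_half 0.67 [237. 201.  51.  35.] [ 0.616 -0.146  0.053] [ 0.706 -0.117  0.065]
scene pin 0.51 [386. 230.  11.   8.] [0.54  0.305 0.07 ] [0.544 0.314 0.077]
scene short_pin 0.61 [366. 228.   5.   8.] [0.569 0.254 0.072] [0.573 0.261 0.078]
scene pin_block 0.94 [375. 239.  48.  24.] [0.565 0.282 0.045] [0.6   0.341 0.052]
side jig 0.58 [289. 204.  76.  41.] [ 0.598 -0.06   0.034] [0.701 0.002 0.063]
side jig 0.58 [300. 271.   7.  13.] [0.53  0.315 0.069] [0.54  0.319 0.076]
side swing_half 0.8 [286. 191.  56.  14.] [ 0.625 -0.145  0.052] [ 0.699 -0.109  0.063]
side fixed_half 0.67 [288. 206.  76.  40.] [ 0.598 -0.061  0.033] [0.705 0.002 0.063]
side pin 0.5 [299. 270.   6.  14.] [0.53  0.314 0.068] [0.54  0.319 0.076]
side pin_block 0.71 [298. 278.  39.  42.] [0.545 0.313 0.045] [0.596 0.346 0.05 ]
wrist swing_half 0.77 [268. 307. 172.  74.] [ 0.614 -0.147  0.056] [ 0.702 -0.122  0.063]
wrist swing_half 0.34 [442. 233.  89. 142.] [ 0.793 -0.024  0.025] [0.842 0.008 0.027]
wrist fixed_half 0.62 [250. 251. 231. 182.] [ 0.607 -0.073  0.039] [ 0.705 -0.004  0.067]
{'t': 1.05, 'q': array([-0.06819884,  0.41109323, -0.0127039 ,  1.59619245,  0.00565026,
        1.13430742, -0.08222872]), 'qvel': array([ 0.00100721, -0.00044324, -0.0006013 , -0.00077015,  0.00026682,
        0.00202533, -0.00038598]), 'effort': array([ 9.29368944e-04, -6.00438595e+01,  6.81254435e-01, -2.99747336e+01,
        1.40112138e-02,  1.96618821e-03, -1.12670449e-05]), 'tcp_pos': array([ 6.24999320e-01, -1.82892113e-05,  4.04704798e-01]), 'orientation': array([ 2.81656991e-05,  7.07105286e-01,  7.07108276e-01, -8.51363223e-07]), 'wrist_force': array([-0.10438351,  0.58052706, -0.82691418]), 'wrist_torque': array([-0.03269774, -0.00696008,  0.04122429]), 'grip_force': 0.0, 'grip_width': 0.08561270494145157}
```

View pics/a.png

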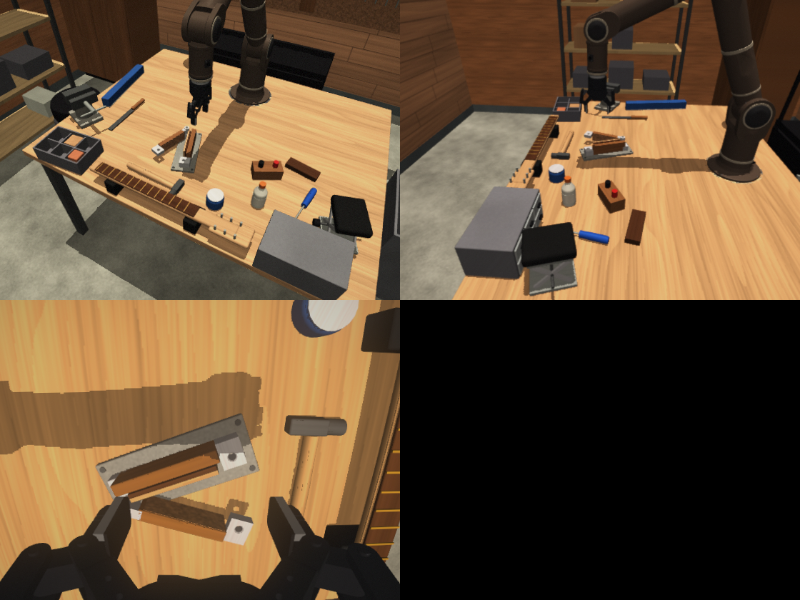

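```bash
cat > b.py <<'E'
from h import *
P=np.load("wrist.npz")["P"]; im=np.load("wrist.npz")["im"]
# orthographic top view, wrist: x 0.45..0.8, y -0.25..0.08 height-coded + colour
def ortho(files,x0,x1,y0,y1,s):
    out=np.zeros((int((x1-x0)/s),int((y1-y0)/s),3),np.uint8)
    for f in files:
        z=np.load(f); P=z["P"].reshape(-1,3); C=z["im"].reshape(-1,3)
        ok=~np.isnan(P[:,0]); P=P[ok];C=C[ok]
        i=((x1-P[:,0])/s).astype(int); j=((y1-P[:,1])/s).astype(int)
        k=(i>=0)&(i<out.shape[0])&(j>=0)&(j<out.shape[1]); o=np.argsort(P[k,2])
        out[i[k][o],j[k][o]]=C[k][o]
    return out
o=ortho(["wrist.npz"],.48,.78,-.22,.06,.001)
cv2.imwrite("pics/b.png",cv2.resize(np.hstack([o]),None,fx=2,fy=2,interpolation=0)[...,::-1])
g=P.reshape(-1,3); g=g[~np.isnan(g[:,0])]
def mr(n,lo,hi,y0,y1):
    q=g[(g[:,2]>lo)&(g[:,2]<hi)&(g[:,1]>y0)&(g[:,1]<y1)&(g[:,0]<.78)&(g[:,0]>.45)]
    print(n,len(q),[np.round(v,4) for v in cv2.minAreaRect(q[:,:2].astype(np.float32)*1000)])
mr("tops62+",.058,.07,-.2,-.11); mr("fixed",.058,.07,-.11,.06)
mr("lug56",.053,.058,-.2,-.08); mr("lug38",.034,.042,-.2,.06); mr("plate",.008,.016,-.2,.06)
E
python3 b.py
```

```text
tops62+ 2394 [array([ 609.6949, -153.7413]), array([ 39.7853, 185.237 ]), np.float64(80.0942)]
fixed 4881 [array([577.6189, -71.0288]), array([161.8146,  34.8591]), np.float64(19.6477)]
lug56 1361 [array([ 597.1086, -136.0722]), array([ 45.895 , 224.8047]), np.float64(71.2339)]
lug38 2295 [array([ 606.5361, -120.2325]), array([212.8477, 147.1017]), np.float64(19.7734)]
plate 7693 [array([635.5865, -83.825 ]), array([332.0307, 144.1372]), np.float64(19.8845)]
```

The wrist view (lower left) shows the jig tilted about 20°, with its lug end to the upper right. The swinging half hangs open below it and ends in a white lug around (238,528). The red and black pins stand in the block, seen in the scene view at about (275,163) and (262,163).

```bash
cat > c.py <<'E'
from h import *
P=np.load("wrist.npz")["P"].reshape(-1,3); P=P[~np.isnan(P[:,0])]*1000
th=np.radians(19.7); Rj=np.array([[np.cos(th),-np.sin(th)],[np.sin(th),np.cos(th)]])
O=np.array([577.6,-71.0])-Rj@[-9,10]; print("O",O)
J=np.c_[(P[:,:2]-O)@Rj,P[:,2]]
for lo,hi in [(9,15)]:
    q=J[(J[:,2]>lo)&(J[:,2]<hi)&(abs(J[:,0])<132)&(J[:,1]<60)&(J[:,1]>-50)]
    print("plate",np.percentile(q,[.5,99.5],axis=0))
A=O+Rj@[-90,-17]; print("axis",A)
q=P[(P[:,2]>48)&(P[:,2]<66)]; d=q[:,:2]-A; r=np.hypot(*d.T)
k=(d[:,1]<25)&(r<215)&(J[(P[:,2]>48)&(P[:,2]<66)][:,1]<-12); q=q[k]; d=d[k]
best=None
for a in np.radians(np.arange(-35,25,.25)):
    u=np.array([np.cos(a),np.sin(a)]); x=d@u; y=d@[-u[1],u[0]]
    s=np.mean((((x>20)&(x<164)&(abs(y)<10.5))|((x>160)&(x<200)&(y>-10.5)&(y<35))))
    if best is None or s>best[0]: best=(s,a)
    elif s==best[0]: print(np.degrees(a))
a=best[1]; u=np.array([np.cos(a),np.sin(a)]); print("phi",best[0],np.degrees(a),"open",th-a)
x=d@u;y=d@[-u[1],u[0]]; print(np.percentile(x,[.5,99.5]),np.percentile(y[(x>40)&(x<150)],[1,50,99]),np.percentile(y[x>170],[1,99]))
print("pushcontact",A+150*u-10*np.array([-u[1],u[0]]), "shut contact",O+Rj@[60,-27])
E
python3 c.py
```

```text
O [589.44418749 -77.38084812]
plate [[-123.32369485  -49.07110581    9.78521088]
 [ 124.50928895   50.0033297    14.54918557]]
axis [ 510.44245785 -123.72442064]
phi 0.9315294117647058 -16.75 open 0.6361725123519331
[ 10.46416291 197.50364871] [-10.73087646   4.47764573  10.55157605] [-11.92012484  32.11355721]
pushcontact [ 651.19619929 -176.52957447] shut contact [655.03399215 -82.57483733]
```

>>> move_arm([
  [[0,0,0],[0,0,0.11],1],
  [[0,0,0],[0,0,0.22],1],
  [[0,0,0],[0,0,0.33],1],
  [[0,0,0],[0,0,0.44],1],
  [[0,0,0],[0,0,0.55],1],
  [[0,0,0],[0,0,0.66],1],
  [[0,0,0],[0,0,0.781],1],
  [[0,0,0],[0,0,0.781],1],
])

```text
t: 2.05
tcp_pos: [0.625, 0.0002, 0.4047]
orientation: [0.0, 0.985, 0.172, -0.0]
wrist_force: [0.1, -0.0, -0.3]
grip_width: 0.0001
grip_force: 0.0
```

>>> move_arm([
  [[-0.2,0.35,0.2],[0,0,0],1],
  [[-0.4,0.7,0.35],[0,0,0],1],
  [[-0.56,1.0,0.5],[0,0,0],1],
  [[-0.56,1.0,0.5],[0,0,0],1],
])

```text
t: 2.55
tcp_pos: [0.6049, -0.1166, 0.3536]
orientation: [0.001, 0.985, 0.171, -0.001]
wrist_force: [0.3, 0.4, 0.3]
grip_width: 0.0003
grip_force: 0.0
```

>>> move_arm([
  [[0,0.4,0.3],[0,0,0],1],
  [[0,0.8,0.6],[0,0,0],1],
  [[0,1.0,1.0],[0,0,0],1],
  [[0,1.0,1.0],[0,0,0],1],
])

```text
t: 3.05
tcp_pos: [0.6389, -0.2076, 0.2514]
orientation: [-0.001, 0.985, 0.172, -0.003]
wrist_force: [-0.5, 0.3, 0.9]
grip_width: 0.0002
grip_force: 0.0
```

>>> move_arm([
  [[0,0.05,0.3],[0,0,0],1],
  [[0,0.05,0.57],[0,0,0],1],
  [[0,0.05,0.57],[0,0,0],1],
])

```text
t: 3.42
tcp_pos: [0.6415, -0.2098, 0.1974]
orientation: [-0.001, 0.985, 0.173, -0.001]
wrist_force: [0.3, 0.0, 0.4]
grip_width: -0.0001
grip_force: 0.0
```

>>> move_arm([
  [[0.08,0.1,0],[0,0,0],1],
  [[0.2,0.26,0],[0,0,0],1],
  [[0.31,0.41,0],[0,0,0],1],
  [[0.4,0.55,0],[0,0,0],1],
  [[0.47,0.7,0],[0,0,0],1],
  [[0.52,0.82,0],[0,0,0],1],
  [[0.55,0.93,0],[0,0,0],1],
  [[0.56,0.97,0],[0,0,0],1],
])

```text
t: 4.42
tcp_pos: [0.7271, -0.2852, 0.1981]
orientation: [0.0, 0.985, 0.171, 0.0]
wrist_force: [-0.3, 0.2, 1.3]
grip_width: -0.0001
grip_force: 0.0
```

I got the sign of tool y wrong, so the fingers moved away from the jaw through free space. I'll go back and push the other way.

>>> move_arm([
  [[-0.2,-0.35,0],[0,0,0],1],
  [[-0.4,-0.7,0],[0,0,0],1],
  [[-0.56,-0.97,0],[0,0,0],1],
  [[-0.56,-0.97,0],[0,0,0],1],
])

```text
t: 4.92
tcp_pos: [0.6404, -0.2099, 0.198]
orientation: [-0.001, 0.985, 0.172, -0.0]
wrist_force: [1.3, -0.3, 0.3]
grip_width: -0.0002
grip_force: 0.0
```

>>> move_arm([
  [[0.08,-0.1,0],[0,0,0],1],
  [[0.2,-0.26,0],[0,0,0],1],
  [[0.31,-0.41,0],[0,0,0],1],
  [[0.4,-0.55,0],[0,0,0],1],
  [[0.47,-0.7,0],[0,0,0],1],
  [[0.52,-0.82,0],[0,0,0],1],
  [[0.55,-0.93,0],[0,0,0],1],
  [[0.56,-0.97,0],[0,0,0],1],
])

```text
t: 5.92
tcp_pos: [0.6613, -0.1008, 0.1978]
orientation: [-0.0, 0.985, 0.172, 0.0]
wrist_force: [-2.2, -2.3, 2.0]
grip_width: 0.0001
grip_force: 1.4
```

>>> move_arm([
  [[0,-0.02,0],[0,0,0],1],
  [[0,-0.04,0],[0,0,0],1],
  [[0,-0.04,0],[0,0,0],1],
])

```text
t: 6.3
tcp_pos: [0.6603, -0.098, 0.1979]
orientation: [0.0, 0.985, 0.171, 0.0]
wrist_force: [0.5, -0.6, 2.7]
grip_width: -0.0
grip_force: 0.8
```

>>> move_arm([
  [[0,-0.02,0],[0,0,0],1],
  [[0,-0.03,0],[0,0,0],1],
  [[0,-0.03,0],[0,0,0],1],
])

```text
t: 6.68
tcp_pos: [0.6592, -0.0949, 0.1979]
orientation: [-0.0, 0.985, 0.171, 0.0]
wrist_force: [2.5, -0.6, 1.7]
grip_width: 0.0002
grip_force: 1.2
```

>>> move_arm([
  [[0,-0.02,0],[0,0,0],1],
  [[0,-0.03,0],[0,0,0],1],
  [[0,-0.03,0],[0,0,0],1],
])

```text
t: 7.05
tcp_pos: [0.6587, -0.0942, 0.198]
orientation: [0.002, 0.985, 0.17, 0.001]
wrist_force: [5.6, -5.3, -2.0]
grip_width: 0.0003
grip_force: 4.3
```

>>> move_arm([
  [[0,-0.02,0],[0,0,0],1],
  [[0,-0.02,0],[0,0,0],1],
])

```text
t: 7.3
tcp_pos: [0.6584, -0.0938, 0.1981]
orientation: [0.003, 0.985, 0.17, 0.002]
wrist_force: [8.0, -9.7, -3.8]
grip_width: -0.0002
grip_force: 6.6
```

```bash
python3 -c "
from h import *
c=env.calibration('wrist');print(np.round(c['mount'],3),c['mtx'])"
```

```text
[[-0.    -0.944 -0.329  0.085]
 [ 1.    -0.    -0.     0.001]
 [ 0.    -0.329  0.944  0.03 ]
 [ 0.     0.     0.     1.   ]] [[342.67464231   0.         278.44874548]
 [  0.         342.67464231 207.22539948]
 [  0.           0.           1.        ]]
```

>>> move_arm([
  [[0,0.15,0],[0,0,0],1],
  [[0,0.2,-0.3],[0,0,0],1],
  [[0,0.2,-0.9],[0,0,0],1],
  [[0,0,-1.0],[0,0,0],1],
  [[0.2,-0.39,-1.0],[0,0,0],0.1],
  [[0.2,-0.39,-1.0],[0,0,0],0.1],
])

```text
t: 8.05
tcp_pos: [0.6629, -0.0413, 0.2968]
orientation: [-0.002, 0.985, 0.174, -0.001]
wrist_force: [0.3, 0.2, -0.2]
grip_width: 0.0359
grip_force: 0.0
```

>>> move_arm([
  [[0,0,-0.5],[0,0,0],0.1],
  [[0,0,-1.0],[0,0,0],0.1],
  [[0,0,-1.0],[0,0,0],0.1],
  [[0,0,-1.0],[0,0,0],0.1],
])

```text
t: 8.55
tcp_pos: [0.6625, -0.047, 0.3967]
orientation: [-0.0, 0.985, 0.171, -0.001]
wrist_force: [0.2, -0.3, -0.3]
grip_width: 0.0384
grip_force: 0.0
```

```bash
cat > d.py <<'E'
from h import *
import sys
n=sys.argv[1]
im,P=shot("wrist"); np.savez(n+".npz",im=im,P=P,T=T_tool())
cv2.imwrite(f"pics/{n}.png",im[...,::-1])
o=env.get_obs(); print(o["t"],o["tcp_pos"],o["grip_width"])
for l in sys.argv[2:]:
    for r in env.outline_of("wrist",l)[:2]:
        p=P[r["region"]]; p=p[~np.isnan(p[:,0])]; print(l,round(r["confidence"],2),np.round(r["extent"]),np.round(np.median(p,0),4))
E
python3 d.py jigshut swing_half
```

```text
8.6 [ 0.66245444 -0.04687536  0.39597409] 0.0383847404318783
swing_half 0.64 [288. 246.  49. 192.] [ 0.6418 -0.0766  0.0617]
swing_half 0.52 [386.  67. 251. 134.] [ 0.793  -0.0933  0.0247]
```

View pics/jigshut.png

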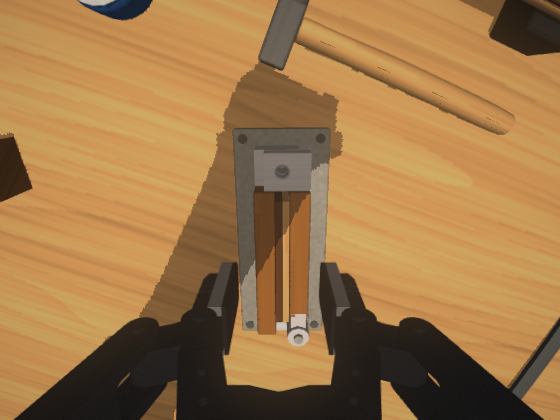

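The jig looks shut, with the wooden halves against the blank. The upper hole is at about (282,171). Next is the pin.

>>> move_arm([
  [[0,-0.4,0],[0,0,0],0.1],
  [[0,-0.8,0],[0,0,0],0.1],
  [[0,-1.0,0],[0,0,0],0.1],
])

```text
t: 9.02
tcp_pos: [0.6285, 0.0496, 0.3962]
orientation: [-0.0, 0.985, 0.172, -0.001]
wrist_force: [-0.4, -0.8, -0.5]
grip_width: 0.0385
grip_force: 0.0
```

>>> move_arm([
  [[0,-0.5,0],[0,0,0],0.1],
  [[0,-1.0,0],[0,0,0],0.1],
])

```text
t: 9.28
tcp_pos: [0.5953, 0.1414, 0.3969]
orientation: [0.0, 0.985, 0.17, -0.0]
wrist_force: [0.9, -0.0, 0.6]
grip_width: 0.0384
grip_force: 0.0
```

>>> move_arm([
  [[0,-0.5,0],[0,0,0],0.1],
  [[0,-1.0,0],[0,0,0],0.1],
])

```text
t: 9.52
tcp_pos: [0.5615, 0.2361, 0.397]
orientation: [0.0, 0.985, 0.171, -0.0]
wrist_force: [-1.2, 0.2, 0.4]
grip_width: 0.0384
grip_force: 0.0
```

>>> move_arm([
  [[0,-0.4,0],[0,0,0],0.1],
  [[0,-0.84,0],[0,0,0],0.1],
  [[0,-0.84,0],[0,0,0],0.1],
  [[0,-0.84,0],[0,0,0],0.1],
])

```text
t: 10.02
tcp_pos: [0.534, 0.3136, 0.397]
orientation: [0.001, 0.985, 0.171, -0.0]
wrist_force: [0.0, -0.8, 0.6]
grip_width: 0.0384
grip_force: 0.0
```

```bash
python3 d.py pinv pin short_pin pin_block; cat > e.py <<'E'
from h import *
# dark hole in lug
z=np.load("jigshut.npz"); g=cv2.cvtColor(z["im"],cv2.COLOR_RGB2GRAY)[155:188,264:300]; print(g[::2,::2])
print("hole P",z["P"][165:178:3,276:290:3].round(4)[...,2])
z=np.load("pinv.npz"); hsv=cv2.cvtColor(z["im"],cv2.COLOR_RGB2HSV)
m=((hsv[...,0]<8)|(hsv[...,0]>172))&(hsv[...,1]>170)&(hsv[...,2]>60)&(z["P"][...,2]>.055)&(z["P"][...,2]<.09)
n,lab,st,c=cv2.connectedComponentsWithStats(m.astype(np.uint8))
for i in range(1,n):
    if st[i,4]>40:
        p=z["P"][lab==i]; t=p[p[:,2]>.0735]; print(st[i],c[i],np.median(t,0),len(t)); 
        if len(t)>10: print("top circle",cv2.minEnclosingCircle(t[:,:2].astype(np.float32)*1000))
E
python3 e.py
```

```text
10.075 [0.53433977 0.31296901 0.3972397 ] 0.03854523836992378
pin 0.82 [289. 189.  23.  32.] [0.5354 0.3057 0.0761]
short_pin 0.75 [350. 181.  28.  28.] [0.5627 0.2543 0.0759]
pin_block 0.9 [316. 178. 129.  89.] [0.5514 0.28   0.0503]
[[122 121 121 121 121 121 120 121 121 121 121 121 122 121 122 122 122 122]
 [122 122 122 122 122 122 122 123 122 122 123 123 122 122 121 122 121 122]
 [123 123 123 123 123 122 123 123 122 123 123 123 123 122 122 123 123 122]
 [122 121 122 122 121 121 121 121 122 122 122 122 123 122 122 122 122 122]
 [123 123 123 123 123 124 124 124 124 122 123 124 124 124 124 123 123 122]
 [120 120 121 120 120 120 119 105  93  93  98 115 120 120 119 120 119 120]
 [124 123 124 124 124 123 100  86  90  92  81  86 113 123 123 123 124 123]
 [120 120 120 120 120 113  81  77  77  76  74  71  94 120 121 120 120 119]
 [120 120 120 120 120 107  86  77  76  75  72  84  83 120 122 121 122 122]
 [120 120 119 120 120 107  75  96  87  82  89  72  92 120 120 120 120 120]
 [119 119 120 120 119 114  95  77  77  77  74  76 102 120 120 120 119 120]
 [118 118 117 119 118 118 109  97  86  81  86 104 112 118 118 118 118 117]
 [118 118 118 118 119 119 119 115 112 111 111 117 119 119 119 119 119 120]
 [121 121 121 122 121 121 121 121 122 122 121 122 122 121 122 121 122 121]
 [120 120 120 120 120 120 119 120 120 120 120 120 120 120 120 120 120 119]
 [118 118 118 118 118 118 118 117 117 117 117 118 117 118 117 118 117 118]
 [116 116 116 117 118 117 117 117 117 117 117 116 116 117 117 117 117 117]]
hole P [[0.0566 0.0576 0.0549 0.056  0.0563]
 [0.056  0.0155 0.013  0.0183 0.0565]
 [0.0381 0.027  0.0259 0.0312 0.0545]
 [0.0504 0.0406 0.0376 0.0448 0.054 ]
 [0.0562 0.0529 0.0514 0.0535 0.0571]]
[274 177  24  28 537] [285.6424581  190.81750466] [0.53360157 0.30485028 0.07635195] 428
top circle ((533.1045532226562, 304.6968994140625), 10.557353019714355)
```

View pics/pinv.png

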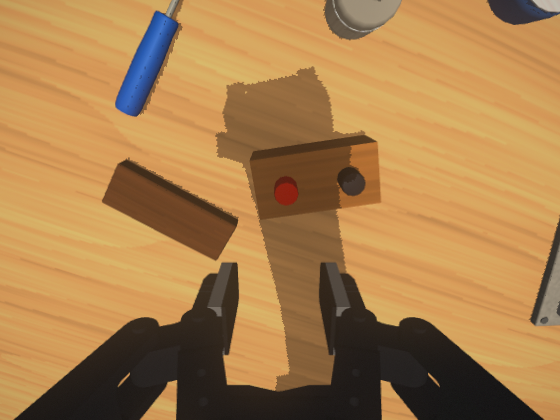

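The red head is at (286,191) and the black one at (351,181). The fingers' midpoint is at column 279, so I need to shift about -4 mm in x and +7 mm in y, then go down.

>>> move_arm([
  [[-0.037,0.074,0.4],[0,0,0],0.1],
  [[-0.037,0.074,0.8],[0,0,0],0.1],
  [[-0.037,0.074,1.0],[0,0,0],0.1],
  [[-0.037,0.074,1.0],[0,0,0],0.1],
])

```text
t: 10.72
tcp_pos: [0.5325, 0.3053, 0.2962]
orientation: [0.001, 0.985, 0.171, -0.001]
wrist_force: [0.8, 0.5, 1.0]
grip_width: 0.0384
grip_force: 0.0
```

>>> move_arm([
  [[0,0,0.25],[0,0,0],0.1],
  [[0,0,0.5],[0,0,0],0.1],
  [[0,0,0.68],[0,0,0],0.1],
  [[0,0,0.68],[0,0,0],0.1],
  [[0,0,0.68],[0,0,0],1],
  [[0,0,0.68],[0,0,0],1],
  [[0,0,0.68],[0,0,0],1],
  [[0,0,0.68],[0,0,0],1],
])

```text
t: 11.72
tcp_pos: [0.5331, 0.3066, 0.231]
orientation: [-0.0, 0.985, 0.171, 0.001]
wrist_force: [0.4, -0.0, 5.9]
grip_width: 0.0202
grip_force: 58.9
```

>>> move_arm([
  [[0,0,-0.3],[0,0,0],1],
  [[0,0,-0.7],[0,0,0],1],
  [[0,0,-1.0],[0,0,0],1],
  [[0,0,-1.0],[0,0,0],1],
])

```text
t: 12.22
tcp_pos: [0.5332, 0.3066, 0.3325]
orientation: [-0.001, 0.985, 0.171, 0.002]
wrist_force: [0.2, -0.0, -0.8]
grip_width: 0.0197
grip_force: 59.0
```

```bash
cat > f.py <<'E'
from h import *
def plane(npz,uv,zp):
    T=np.load(npz)["T"]; c=env.calibration("wrist"); W=T@np.array(c["mount"])
    n=cv2.undistortPoints(np.array([[uv]],float),np.array(c["mtx"],float),np.array(c["dist"],float))[0,0]
    d=W[:3,:3]@[n[0],n[1],1]; return W[:3,3]+d*(zp-W[2,3])/d[2]
z=np.load("jigshut.npz"); im=z["im"]; g=cv2.cvtColor(im,cv2.COLOR_RGB2GRAY).astype(int)
m=np.zeros(g.shape,np.uint8); m[150:190,262:302]=(g[150:190,262:302]<106)
n,lab,st,c=cv2.connectedComponentsWithStats(m); print(st[1:][st[1:,4]>20],c[1:][st[1:,4]>20])
k=lab==(1+np.argmax(st[1:,4]*(abs(c[1:,1]-172)<8))); e=cv2.fitEllipse(cv2.findContours(k.astype(np.uint8),0,2)[0][0]); print(e)
h=plane("jigshut.npz",e[0],.056); print("hole",h)
# lug top 56 and wood extents in jig frame as check
th=np.radians(19.7);Rj=np.array([[np.cos(th),-np.sin(th)],[np.sin(th),np.cos(th)]]);O=np.array([.58944,-.07738])
P=z["P"].reshape(-1,3);J=np.c_[(P[:,:2]-O)@Rj,P[:,2]]; q=J[(P[:,2]>.052)&(P[:,2]<.06)&(J[:,0]>.074)&(J[:,0]<.115)&(abs(J[:,1])<.04)]
print("lug jig",np.percentile(q,[1,99],axis=0).round(4),"hole jig",((h[:2]-O)@Rj).round(4))
# pin by same projection of top disc
z=np.load("pinv.npz");P=z["P"]; t=(P[...,2]>.0735)&(P[...,2]<.08); t[:,:270]=0;t[:,302:]=0;t[:170]=0;t[215:]=0
e=cv2.fitEllipse(max(cv2.findContours(t.astype(np.uint8),0,2)[0],key=cv2.contourArea)); print(e,"pin",plane("pinv.npz",e[0],.076))
T=T_tool(); print("tcp",T[:3,3], "hole in tool mm",1000*(T[:3,:3].T@(h-T[:3,3])))
E
python3 f.py; python3 d.py held pin
```

```text
[[263 150  39   4 119]
 [274 165  16  14 173]] [[281.76470588 151.07563025]
 [281.83815029 171.31791908]]
((281.845947265625, 171.1222686767578), (13.744609832763672, 15.066214561462402), 105.69477081298828)
hole [ 0.67450586 -0.04652733  0.056     ]
lug jig [[ 0.0747 -0.0263  0.0529]
 [ 0.108   0.0168  0.0581]] hole jig [0.0905 0.0004]
((285.7996520996094, 193.54208374023438), (22.61481285095215, 23.319419860839844), 83.0150146484375) pin [0.53351915 0.30419731 0.076     ]
tcp [0.53318105 0.30663646 0.33250412] hole in tool mm [ 12.64737113 380.51271472 276.04712269]
12.275 [0.53261059 0.30645987 0.33069975] 0.01982623424144855
pin 0.96 [280. 277.  46.  90.] [0.5377 0.3072 0.1769]
```

View pics/held.png

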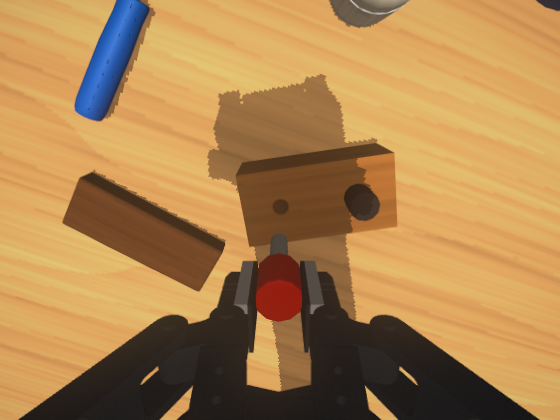

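>>> move_arm([
  [[0.05,0.4,-0.1],[0,0,0],1],
  [[0.1,0.8,-0.1],[0,0,0],1],
  [[0.13,1.0,-0.1],[0,0,0],1],
])

```text
t: 12.7
tcp_pos: [0.5791, 0.2142, 0.3384]
orientation: [0.001, 0.985, 0.17, -0.001]
wrist_force: [-0.7, -0.3, -0.0]
grip_width: 0.0199
grip_force: 59.0
```

>>> move_arm([
  [[0,0.5,0],[0,0,0],1],
  [[0,1.0,0],[0,0,0],1],
])

```text
t: 12.95
tcp_pos: [0.6122, 0.1225, 0.3385]
orientation: [-0.0, 0.985, 0.172, -0.001]
wrist_force: [1.1, -0.2, -0.6]
grip_width: 0.0197
grip_force: 59.0
```

>>> move_arm([
  [[0,0.5,0],[0,0,0],1],
  [[0,1.0,0],[0,0,0],1],
])

```text
t: 13.2
tcp_pos: [0.6461, 0.0279, 0.3385]
orientation: [-0.0, 0.985, 0.172, -0.001]
wrist_force: [-0.2, 0.4, -1.0]
grip_width: 0.0198
grip_force: 59.0
```

>>> move_arm([
  [[0,0.3,0],[0,0,0],1],
  [[0,0.6,0.1],[0,0,0],1],
  [[0,0.79,0.3],[0,0,0],1],
  [[0,0.79,0.5],[0,0,0],1],
  [[0,0.79,0.5],[0,0,0],1],
  [[0,0.79,0.5],[0,0,0],1],
])

```text
t: 13.95
tcp_pos: [0.6726, -0.0443, 0.2896]
orientation: [-0.0, 0.985, 0.172, -0.0]
wrist_force: [-0.2, 0.0, -0.1]
grip_width: 0.0199
grip_force: 59.0
```

```bash
cat >> f.py <<'E'
E
python3 f.py|tail -1; python3 d.py above pin; python3 -c "
import cv2;i=cv2.imread('pics/above.png');cv2.imwrite('pics/above_c.png',cv2.resize(i[120:320,180:380],(800,600) and (600,600),interpolation=cv2.INTER_CUBIC))"
```

```text
tcp [ 0.67263839 -0.04427709  0.28962058] hole in tool mm [  0.99292856   2.95562798 233.61805215]
14.0 [ 0.67280388 -0.0445805   0.29018975] 0.01983872627201959
pin 0.78 [280. 276.  46.  91.] [ 0.6763 -0.0439  0.1339]
```

View pics/above_c.png

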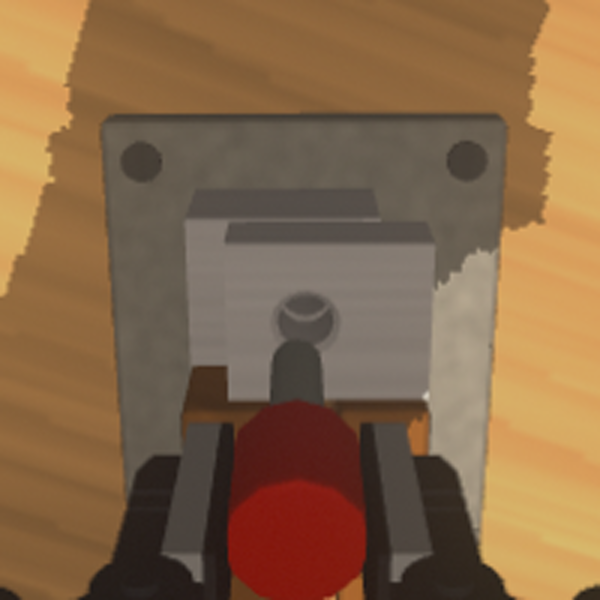

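The pin's foot (crop 297,345) is slightly left of and behind the hole centre (crop 306,320). I'll shift about 2 mm in x and 1.6 mm in y, then lower it gently.

>>> move_arm([
  [[0.02,0.016,0],[0,0,0],1],
  [[0.02,0.016,0.08],[0,0,0],1],
  [[0.02,0.016,0.13],[0,0,0],1],
  [[0.02,0.016,0.16],[0,0,0],1],
  [[0.02,0.016,0.18],[0,0,0],1],
  [[0.02,0.016,0.18],[0,0,0],1],
])

```text
t: 14.8
tcp_pos: [0.675, -0.0467, 0.2714]
orientation: [-0.0, 0.985, 0.171, -0.0]
wrist_force: [-0.1, 1.1, -1.7]
grip_width: 0.0197
grip_force: 59.1
```

>>> move_arm([
  [[0,0,0.04],[0,0,0],1],
  [[0,0,0.08],[0,0,0],1],
  [[0,0,0.12],[0,0,0],1],
  [[0,0,0.15],[0,0,0],1],
  [[0,0,0.17],[0,0,0],1],
  [[0,0,0.17],[0,0,0],1],
])

```text
t: 15.55
tcp_pos: [0.675, -0.0467, 0.2544]
orientation: [-0.0, 0.985, 0.171, -0.0]
wrist_force: [-0.4, 2.1, -1.1]
grip_width: 0.0198
grip_force: 59.0
```

>>> move_arm([
  [[0,0,0.04],[0,0,0],1],
  [[0,0,0.08],[0,0,0],1],
  [[0,0,0.12],[0,0,0],1],
  [[0,0,0.15],[0,0,0],1],
  [[0,0,0.17],[0,0,0],1],
  [[0,0,0.18],[0,0,0],1],
  [[0,0,0.18],[0,0,0],1],
])

```text
t: 16.42
tcp_pos: [0.675, -0.0467, 0.237]
orientation: [-0.0, 0.985, 0.171, 0.0]
wrist_force: [-1.9, 4.0, 3.7]
grip_width: 0.0198
grip_force: 59.6
```

>>> move_arm([
  [[0,0,0.01],[0,0,0],1],
  [[0,0,0.02],[0,0,0],1],
  [[0,0,0.02],[0,0,0],1],
])

```text
t: 16.8
tcp_pos: [0.675, -0.0468, 0.2368]
orientation: [-0.0, 0.985, 0.171, 0.0]
wrist_force: [-7.4, 4.2, 16.5]
grip_width: 0.0197
grip_force: 60.9
```

>>> move_arm([
  [[0,0,-0.02],[0,0,0],0.1],
  [[0,0,-0.02],[0,0,0],0.1],
  [[0,0,-0.02],[0,0,0],0.1],
  [[0,0,-0.3],[0,0,0],0.1],
  [[0,0,-0.7],[0,0,0],0.1],
  [[0,0,-1.0],[0,0,0],-1],
])

```text
t: 17.55
tcp_pos: [0.6752, -0.0473, 0.336]
orientation: [0.0, 0.985, 0.171, 0.0]
wrist_force: [0.6, -0.2, 0.1]
grip_width: 0.0555
grip_force: 0.0
```

>>> move_arm([
  [[0,0,-0.3],[0,0,0],-1],
  [[-0.2,0,-0.5],[0,0,0],-1],
  [[-0.5,0,-0.5],[0,0,0],-1],
  [[-0.5,0,-0.5],[0,0,0],-1],
])

```text
t: 18.05
tcp_pos: [0.6266, -0.0653, 0.3851]
orientation: [0.0, 0.985, 0.17, -0.0]
wrist_force: [-0.2, -0.2, 0.1]
grip_width: 0.085
grip_force: 0.0
```

```bash
python3 d.py placed pin; python3 -c "
from h import *
z=np.load('placed.npz');P=z['P'].reshape(-1,3)
th=np.radians(19.7);Rj=np.array([[np.cos(th),-np.sin(th)],[np.sin(th),np.cos(th)]]);O=np.array([.58944,-.07738])
J=np.c_[(P[:,:2]-O)@Rj,P[:,2]]; q=J[(abs(J[:,0]-.09)<.02)&(abs(J[:,1])<.02)&(J[:,2]>.072)]
print('head top',np.median(q,0),len(q)); print('tcp jig',(z['T'][:2,3]-O)@Rj, 'toolx',np.degrees(np.arctan2(z['T'][1,0],z['T'][0,0])))"
```

```text
18.1 [ 0.62761403 -0.06436201  0.38491793] 0.08564873996267278
pin 0.72 [279. 132.  26.  32.] [ 0.6754 -0.0478  0.0823]
pin 0.16 [389.  48. 272.  96.] [ 0.7897 -0.142   0.0242]
head top [ 0.09063109 -0.00131093  0.08231463] 612
tcp jig [ 0.04032803 -0.00061223] toolx 19.64464178116591
```

View pics/placed.png

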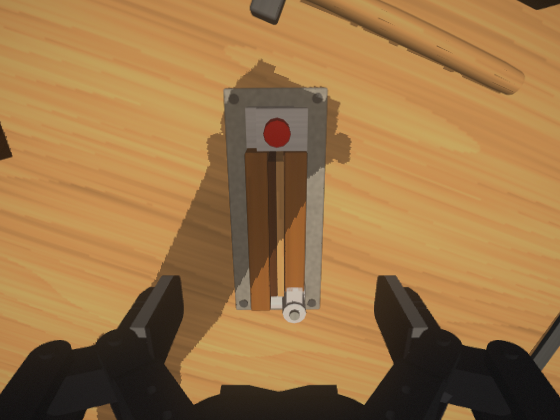

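The pin's red head sits on the lug at (277,132), with its top at 82 mm, so it is home. Now for the squeeze.

>>> move_arm([
  [[-0.25,-0.006,0],[0,0,0],-1],
  [[-0.5,-0.006,0.2],[0,0,0],-1],
  [[-0.5,-0.006,0.6],[0,0,0],-1],
  [[-0.5,-0.006,0.9],[0,0,0],-1],
  [[-0.5,-0.006,0.9],[0,0,0],-1],
])

```text
t: 18.77
tcp_pos: [0.5805, -0.0794, 0.2922]
orientation: [-0.0, 0.985, 0.172, -0.002]
wrist_force: [0.7, 0.0, 0.2]
grip_width: 0.0854
grip_force: 0.0
```

>>> move_arm([
  [[0,0,0.3],[0,0,0],-1],
  [[0,0,0.6],[0,0,0],-1],
  [[0,0,0.8],[0,0,0],-1],
  [[0,0,0.93],[0,0,0],-1],
  [[0,0,0.93],[0,0,0],-1],
])

```text
t: 19.4
tcp_pos: [0.5811, -0.0799, 0.2017]
orientation: [-0.0, 0.985, 0.171, -0.0]
wrist_force: [0.3, -0.2, -0.1]
grip_width: 0.0852
grip_force: 0.0
```

>>> move_arm([
  [[0,0,0],[0,0,0],1],
  [[0,0,0],[0,0,0],1],
  [[0,0,0],[0,0,0],1],
  [[0,0,0],[0,0,0],1],
  [[0,0,0],[0,0,0],1],
  [[0,0,0],[0,0,0],1],
])

```text
t: 20.15
tcp_pos: [0.581, -0.0795, 0.2031]
orientation: [-0.0, 0.985, 0.172, 0.001]
wrist_force: [-2.3, 1.5, 6.3]
grip_width: 0.0529
grip_force: 64.5
```

```bash
python3 -c "
from h import *
for cam in ['scene','side']:
    im,P=shot(cam)
    for r in env.outline_of(cam,'pin')[:2]:
        p=P[r['region']];p=p[~np.isnan(p[:,0])];print(cam,r['confidence'],np.median(p,0),p[:,2].max())
o=env.get_obs();print(o['grip_force'],o['grip_width'],o['wrist_force'],o['t'])
print(env.finish_job())"
```

```text
scene 0.66 [0.60631721 0.46728791 0.02190862] 0.029310332566116815
scene 0.64 [ 0.67920656 -0.04045773  0.07067292] 0.08613423249405694
side 0.38 [ 0.67250852 -0.0346358   0.07015567] 0.08211502255301006
64.53044772148132 0.05293434724001598 [-2.00875434  1.68253529  6.37947404] 20.35
the job is handed in; nothing more can be done
None
```

The jig is shut, the red-headed pin is pushed home with its head on the upper lug, and the gripper is squeezing the halves at about 65 N; I handed the job in at 20.4 s, and no verdict came back.

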